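# Release a sprung pipe clamp with the spring-bar fork

## Task

The pipe nipple is strapped down in the clamp fixture: take the forked tool (not the plain blade) from its stand, set its prongs astride the spring bar and push the bar's round flange back against its spring until the strap is let go and swings up. Then hang the fork back upright in its own place on the stand. Work the bar with the fork, not the fingers, and leave the blade tool hanging.

Things in the scene. Friction and masses are not known exactly. Their poses are not given: they have to be found in the camera images.
- release_fork: Forked tool, 92 mm tall, 160 g, hanging upright. Origin between the prong tips at its foot, z up. Prongs 10x10 mm, 30 long, at x = +-16 mm: slot 22 wide, 30 deep, open along y. Bridge 42 (x) x 10 mm up to z 40, flat collar 60 (x) x 48 mm at z 40-46, black square-cornered block grip 26 (x) x 30 (y) mm at z 46-92. Grip it across y (30 mm), the push direction. Origin z is 20 mm when hung.
- blade_tool: The wrong tool, hanging on the same stand 100 mm from the fork: same collar and height, but a solid blade 42x10 mm without slot and a round grip, 30 mm diameter. Origin at the middle of the blade's lower edge, z up.
- tool_stand: Fixed stand, base 210 (x) x 84 (y) mm, origin under its centre. Two rails along x, 16 mm thick, 24 mm apart, tops at z 60 mm, joined by end posts at x = +-97 mm. The tools hang between them on their collars at x = +-50, y = 0 (either one at either place), tool axes along the stand's; prongs have 7 mm to spare each side in y.
- clamp_fixture: Fixed; base plate 160 (x) x 220 (y) x 10 mm, origin under its centre, z up. Spring bar, 10 mm thick, along y at x -45, z 42 mm (robot's side). Steel strap along x at y 40-64 mm, hinged at x 55, z 58, with an eye at x -45 round the bar's tip; swings up to at most 130 mm above the bench. Pipe nipple lies under it along y, centre x 5, y 58, top at z 44 mm.
- fork_entry (a point): Middle of the bare bar, on its axis (fixture x -45, y 10, z 42 mm); axes as the fixture's. Fork goes in here from above, tool y along y, prong tips 20 mm below this point (plate is 32 below). At -y, 18 mm off, the front of a 36 mm round flange with the spring behind: push it to -y. At +y, 18 mm off, a guide post; post and spring barrel end 14 mm above this point.
- spring_bar (a joint): How far the bar is pushed in along the fixture's -y, in m: 0 at rest (tip through the strap's eye), 0.016 at the stop; the strap is let go at about 0.010. It takes about 2 N at the start and 4.7 N at the stop, and springs back by itself.
- strap (a joint): Angle of the hinged strap in rad: 0 down and latched, 0.6 fully up. A light spring lifts it in under a second once the bar's tip has left the eye, and holds it up.
Not all that is in view belongs to the job. What is shaped like the release_fork but green or turquoise is not meant.

How it is judged:
By the outcome, as a careful person would: the job done as asked, in the order asked, and still so for the second after the job is handed in, with the robot touching nothing.
It also fails if it takes over 46 s, if anything falls off the work surface, if the arm or the gripper's body presses on something with over 40 N, if the wrist force passes 120 N, or if a joint passes its speed limit or range.

## Robot

A 6-joint arm with a two-finger parallel gripper is mounted at the origin on a cart in front of the work surface, level with it; the furniture and walls round the work are solid. World frame = base frame: x ahead of the robot, y to its left, z up, the work surface at z = 0. Lengths are in m, angles in rad, forces in N, time in s.
With the tool pointing down it reaches from about 0.425 to 0.925 m from the base axis. Payload 12.5 kg.
Tool frame: the origin (TCP) lies midway between the tips of the shut fingers; the grasp point (between the pads) lies 19 mm behind it; z points along the fingers, y is the line along which they close (so a half turn about z gives the same grasp; the last joint's range is limited). The gripper opens to 85 mm and grips with 20 to 120 N. Pads are 22 mm wide; open, the fingers measure 114 mm over their backs; the gripper's body (76 mm by 85 mm) begins 54 mm behind the grasp point. The pads swing forward as they close: fully open they stand 13 mm farther back than shut.
Start: joints at [-1.267, 0.491, 1.559, -0, 1.092, -0.106], TCP at [0.249, -0.573, 0.231] pointing down, gripper open.
Joint ranges: [-3.1, 3.1], [-0.84, 2.19], [0.05, 2.79], [-1.13, 4.28], [0.06, 2.93], [-2.69, 2.69]. Speed limits (rad/s): [2.22, 2.22, 2.79, 3.14, 3.14, 3.14].

## Interface

Orientations are given as [roll, pitch, yaw] about the fixed x, y, z axes, in that order (R = Rz(yaw) Ry(pitch) Rx(roll)).
In Python, from workcell import env gives the robot as it stands. The module is installed in compiled form; this text tells all that it offers.
- The arm moves only by the tool move_arm, never from a script. Its argument "increments" is a list of rows, each an object with "delta_pos": the shift along the tool's x, y, z in m, a list of three; "rotation": the turn, a rotation vector about the tool's x, y, z in rad, a list of three. A call has 1 to 8 rows; each row shifts and turns the commanded pose from where the row before left it, along the tool's axes as they then stand; what a row does not reach is not made up. A row lasts 1/8 s, in which the tool goes at most 62.5 mm and 10.7 degrees, less where a joint would pass 70% of its speed; a pose out of reach is approached as far as the arm can. A call is refused whole if a number of a shift passes 0.0625 or a number of a turn 0.188, either way. A call with a gripper value outside its range is refused whole. "grip" is the closure, from 0 (fully open) to 1 (shut), set as the call begins (left out, the last holds). The fingers move at their own pace and stop on an object; "force" is the grip in N (left out, the last holds). Time passes only in rows, so rows that do not move let the fingers close. It gives the time, the measured TCP pose, the force, the opening and the grip force at its end, in the units of the state.
- env.get_state(): the state, without advancing time (a new reading comes with each control period).
- env.get_image(name): name is "scene" or "top"; returns (picture, depth): 384x512x3 uint8, red, green, blue; 384x512 float32, m along the optical axis (not along the pixel's ray), 0 where there is no reading.
- env.camera_params(name): a dict with "K" (3x3 intrinsics, pixels), "world_from_camera" (4x4, takes a point from camera to world coordinates). Camera axes: x right, y down, z forward; pixel columns grow to the right and rows downward; lengths in m; the calibration is good to about 2 mm. A picture is of the moment at which its call begins. camera_params takes no time and is no camera call.
- env.finish_job(): hands the job in; it is judged then, once.
The state is a dict: "time_s": time; "joint_positions": joint angles; "qvel": joint speeds; "joint_torque": joint torques, N m; "position": TCP position; "orientation": TCP orientation; "wrist_force": force on the tool from outside, world axes, zero at the start; "torque": the same for the moment, N m; "gripper_width": finger opening in m; "finger_force": force on a finger pad.
Only numpy, scipy, OpenCV 4.12 (cv2) and the standard library are available. Lean on these libraries where they do the work, as an engineer would, in place of code of your own. Each camera call takes 0.05 s, during which the arm holds its last target. There are 200 camera calls.

## Working session

There is one attempt and no reset: what is moved stays moved. The work goes in short steps, Python scripts to look and compute and a tool call to move; the robot and the scene stay as the last step left them, time stands still between calls to the robot, and variables do not carry over. Pictures are saved under pics/ and viewed, at most 10 in all, crops included, and the job is handed in when it is done.

Besides the shell and the picture viewer there is one more tool, called after "Emit:" as name(argument=value, ...), one argument or row to a line, values as JSON. move_arm: Moves the arm, as the interface text tells. Its arguments: {"type":"object","properties":{"increments":{"type":"array"},"grip":{"type":"number"},"force":{"type":"number"}},"required":["increments"]}

```bash
mkdir -p pics; cat > h.py <<'E'
import numpy as np, cv2
from workcell import env
def grab(n):
    im,d=env.get_image(n); p=env.camera_params(n)
    return im,d,np.array(p["K"]),np.array(p["world_from_camera"])
def cloud(d,K,T):
    v,u=np.indices(d.shape); P=np.stack([(u-K[0,2])/K[0,0]*d,(v-K[1,2])/K[1,1]*d,d],-1)
    return P@T[:3,:3].T+T[:3,3]
E
python3 - <<'E'
from h import *
for n in("scene","top"):
    im,d,K,T=grab(n); np.savez(f"{n}.npz",im=im,d=d,K=K,T=T)
    cv2.imwrite(f"pics/{n}0.png",cv2.resize(im[:,:,::-1],(800,600),interpolation=cv2.INTER_CUBIC)); print(n,K[0,0],T.round(3).tolist())
s=env.get_state(); print(s)
E
```

```text
scene 495.43380168190015 [[-0.543, -0.559, 0.627, -0.512], [-0.84, 0.375, -0.393, 0.828], [-0.016, -0.739, -0.673, 1.182], [0.0, 0.0, 0.0, 1.0]]
top 465.27202912894404 [[-0.007, -0.992, 0.124, 0.344], [-1.0, 0.006, -0.007, 0.165], [0.006, -0.124, -0.992, 1.605], [0.0, 0.0, 0.0, 1.0]]
{'time_s': 0.1, 'joint_positions': array([-1.26660147e+00,  4.91489806e-01,  1.55937693e+00,  2.49103964e-05,
        1.09170575e+00, -1.05581861e-01]), 'qvel': array([ 0.00020139, -0.00039783, -0.00067657,  0.00140592, -0.00073177,
        0.00121602]), 'joint_torque': array([ 3.72534909e-03, -6.19446874e+01, -2.62025553e+01, -2.47325028e-05,
        2.94899059e-03,  1.92251412e-05]), 'position': array([ 0.24898087, -0.57305424,  0.23079605]), 'orientation': array([-3.14062060e+00, -1.25232483e-04,  4.09765165e-01]), 'wrist_force': array([ 0.17719556, -0.0315984 , -0.36105926]), 'torque': array([-0.01084512, -0.00809392,  0.04314338]), 'finger_force': 0.0, 'gripper_width': 0.08538559454990982}
```

View pics/scene0.png

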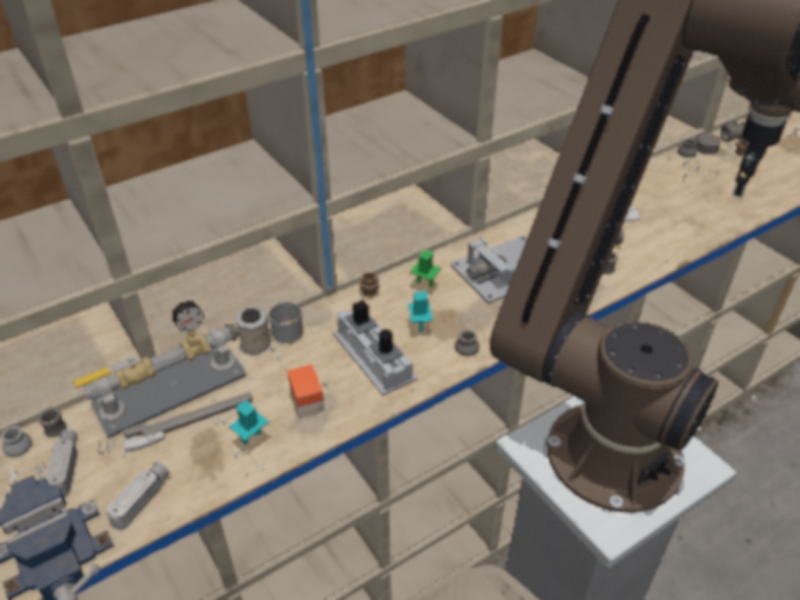

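View pics/top0.png

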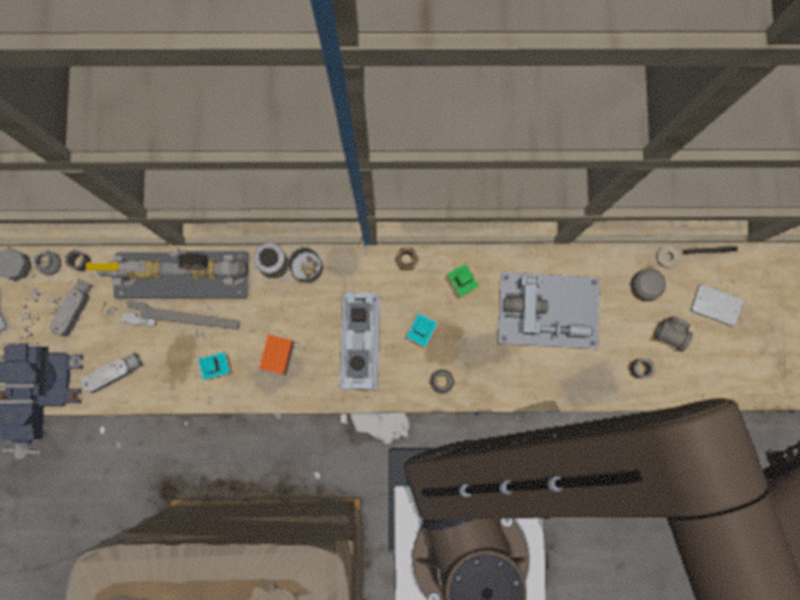

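The scene view has the stand at about (372,345) and the fixture at about (490,265). In the top view the stand is at (360,340), with a squarer grip at (359,315) and a rounder one at (357,363). The fixture is at (549,310), with its strap at (530,305) and its bar along row 328. I'll measure these next.

```bash
python3 - <<'E'
from h import *
z=np.load("top.npz"); im,d,K,T=[z[k] for k in("im","d","K","T")]
P=cloud(d,K,T)
a=cv2.resize(im[180:255,210:250],(320,600),interpolation=cv2.INTER_CUBIC);b=cv2.resize(im[165:230,310:390],(480,390),interpolation=cv2.INTER_CUBIC)
c=np.zeros((600,800,3),np.uint8);c[:,:320]=a;c[:390,320:]=b
cv2.imwrite("pics/crop.png",c[:,:,::-1])
def rect(m,name):
    Q=P[m][:,:2].astype(np.float32); (c,s,a)=cv2.minAreaRect(Q); print(name,len(Q),np.round(c,4),np.round(s,4),round(a,2),"z",np.percentile(P[m][:,2],[5,50,95]).round(4))
v,u=np.indices(d.shape)
Z=P[...,2]
st=(u>212)&(u<250)&(v>180)&(v<255)
rect(st&(Z>.05)&(Z<.072),"stand rails")
lum=im.max(2)
for lo,hi in((180,217),(217,255)):
    rect(st&(v>=lo)&(v<hi)&(Z>.095)&(Z<.125),"grip z");
    rect(st&(v>=lo)&(v<hi)&(Z>.05)&(lum<60),"grip dark")
fx=(u>312)&(u<390)&(v>168)&(v<228)
rect(fx&(Z>.005)&(Z<.015),"plate");
mm=(fx&(Z>.004)).astype(np.uint8)
rect(mm>0,"fixture all")
rect(fx&(Z>.05)&(Z<.075),"high")
np.set_printoptions(linewidth=250)
print((Z[186:224:2,316:386:2]*1000).astype(int))
E
```

```text
stand rails 734 [0.4649 0.2378] [0.0609 0.2057] 87.87 z [0.0538 0.063  0.0702]
grip z 74 [0.5135 0.2365] [0.0292 0.0236] 89.58 z [0.1061 0.1115 0.1179]
grip dark 23 [0.5105 0.2328] [0.0224 0.0195] 83.17 z [0.0804 0.1105 0.1177]
grip z 68 [0.4151 0.2381] [0.0262 0.0257] 89.24 z [0.1068 0.1127 0.1178]
grip dark 25 [0.412  0.2368] [0.02   0.0204] 49.58 z [0.1064 0.1121 0.1195]
plate 1871 [ 0.5322 -0.1835] [0.2673 0.203 ] 89.39 z [0.0056 0.01   0.0142]
fixture all 3034 [ 0.514  -0.0689] [0.2419 0.5242] 11.24 z [0.005  0.0119 0.0637]
high 409 [ 0.5363 -0.1853] [0.1533 0.1288] 89.45 z [0.0511 0.0608 0.069 ]
[[ 2  2  6  8 12 12 10  9 10 13 60 63 63 62  8  6 19  5  6 15 12 12  5 10 11 12 11  8  7  8 11  9 10 11  2]
 [ 0  4  7  7 20 16 22 16 21 15 63 62 54 56 18  6  6 13 15 10 13 11  8 12  8 13 14 10 10 10  8 12 11 13 -4]
 [-1 -3  9 39 41 39 42 39 35 32 64 62 57 59 14  3 12 13  4 13  7 10 11  8 16  4  8 10 13  7 10  8 11 15  2]
 [-6  3 14 14 41 42 38 45 40 43 58 60 62 60 38 38 37 10  8  8  9 17  5 14 11 12  9 10 11 13  7  7  9 12 -5]
 [ 0  3  7 11 39 42 45 42 43 42 57 64 68 65 45 44 47 42 14 
[... 861 characters left out ...]
44 51 58 53 51 49 44 50 57 51 58 52 53 47  8 13 -5]
 [ 3  2  7 13  7  1 12 14  5 11 45 59 45 51 57 12  4  9 11 30 53 48  4 13 45 56 52 49 55 51 50 49  5  6 -9]
 [ 0  6  7 15 15 17 22  5 12 10  6  3  7  9  2  9 12 10  8 31 54 11 10 19 35 49 39 46 46 46 56  7 10 12 -2]
 [ 2 15  6 10 12 10 13 12  8 14  8 12 15 10 13 10 16 13 13  3  6  8  5  8 17 12 10 12 12  0 10  7 10  2  4]
 [ 3 11 14 10 13 10  4  7  5 10 13 15  2  4  7  6 10 12  7 16  8 15 11  9  7 10  2  6  9  9 11 13  8 -5  0]
 [ 1  0  0 -6  0 -7 -4 -3  0  2  2 12  5  8 13  9 13  4  9 12  8  9 12 14 11 11  7  7  4 10 16 11 15 -3  1]
 [ 0  0 -2  5  0  1  0  0 -4 -6  1  8 -4 -2  4  6  1 -3 -1 -4  1  1  0  4 -9  5  6  5  8 10 10  3 10 -1 -4]]
```

View pics/crop.png

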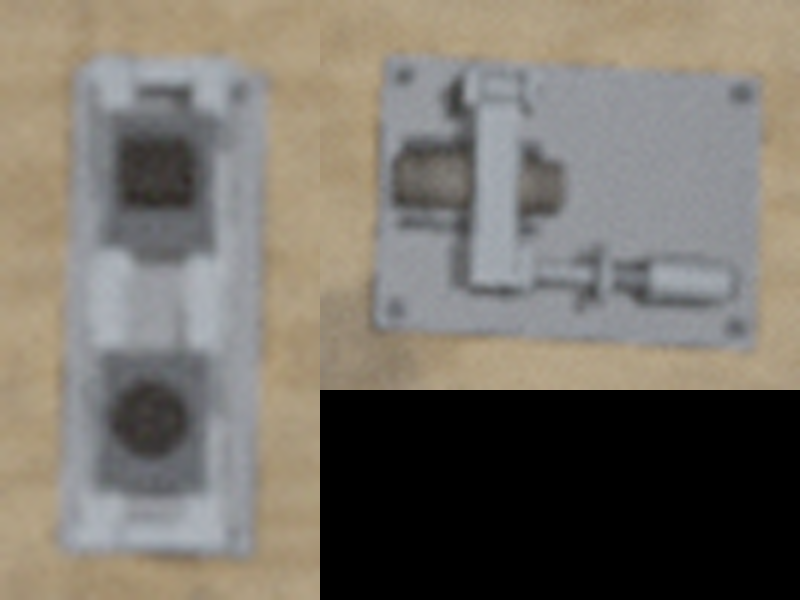

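The fork is the square grip at the far end of the stand, at crop (155,172). The round-grip blade is near, at (150,420). On the fixture the strap is at crop (495,180), the bare bar at (565,272) and the flange at (597,272). Next I'll fit the plates more exactly by casting rays.

```bash
cat >> h.py <<'E'
def cast(uv,K,T,z):
    uv=np.asarray(uv,float).reshape(-1,2); r=np.c_[(uv-K[[0,1],[2,2]])/K[[0,1],[0,1]],np.ones(len(uv))]@T[:3,:3].T
    return T[:3,3]+r*((z-T[2,3])/r[:,2])[:,None]
def plate(im,K,T,box,z):
    x0,x1,y0,y1=box; c=cv2.resize(im[y0:y1,x0:x1],None,fx=4,fy=4,interpolation=cv2.INTER_CUBIC).astype(int)
    m=((c[...,0]-c[...,2])<22).astype(np.uint8); m=cv2.morphologyEx(m,cv2.MORPH_OPEN,np.ones((9,9)))
    k=max(cv2.findContours(m,0,cv2.CHAIN_APPROX_NONE)[0],key=cv2.contourArea).reshape(-1,2)
    uv=(k+.5)/4-.5+[x0,y0]; return cv2.minAreaRect(cast(uv,K,T,z)[:,:2].astype(np.float32))
E
python3 - <<'E'
from h import *
z=np.load("top.npz"); im,d,K,T=[z[k] for k in("im","d","K","T")]
for n,b in(("stand",(212,250,180,255)),("fix",(312,390,168,228))):
    for h in(.0,.01): print(n,h,plate(im,K,T,b,h))
def pix(cx,cy,ox,oy,s): return [(cx+.5)/s-.5+ox,(cy+.5)/s-.5+oy]
print("fork grip",cast(pix(155,172,210,180,8),K,T,.112),"blade",cast(pix(150,420,210,180,8),K,T,.112))
B=lambda x,y:pix(x-320,y,310,165,6)
for n,x,y in(("barmid",565,272),("flange",597,272),("post",530,272)): print(n,cast(B(x,y),K,T,.045))
print("strap end", cast(B(495,285),K,T,.062),cast(B(495,105),K,T,.062))
E
```

```text
stand 0.0 ((0.46687886118888855, 0.2367865890264511), (0.08533600717782974, 0.217154860496521), 88.1123275756836)
stand 0.01 ((0.46611517667770386, 0.23633670806884766), (0.08480443805456161, 0.21580226719379425), 88.11231994628906)
fix 0.0 ((0.5313547849655151, -0.18339741230010986), (0.22343899309635162, 0.16289597749710083), 86.37236785888672)
fix 0.01 ((0.5301895141601562, -0.18122994899749756), (0.22204717993736267, 0.16188128292560577), 86.37235260009766)
fork grip [[0.51161557 0.23510197 0.112     ]] blade [[0.41176408 0.23713562 0.112     ]]
barmid [[ 0.48650317 -0.17104364  0.045     ]]
flange [[ 0.48638708 -0.18904381  0.045     ]]
post [[ 0.48663012 -0.15135882  0.045     ]]
strap end [[ 0.477961   -0.12823442  0.062     ]] [[ 0.5790154  -0.13123453  0.062     ]]
```

```bash
cat >> h.py <<'E'
from scipy.spatial.transform import Rotation as R
def plan(tgt,n,rot_rows=None):
    """rows from the measured pose to tgt=(x,y,z,yaw), tool down; yaw spread over the first rot_rows rows"""
    s=env.get_state(); p=np.array(s["position"]); q=R.from_euler("xyz",s["orientation"]); g=R.from_euler("xyz",[np.pi,0,tgt[3]])
    rv=(q.inv()*g).as_rotvec(); rr=rot_rows or n; st=(np.array(tgt[:3])-p)/n
    print("at",p.round(4),np.round(s["orientation"],4),"t",s["time_s"],"F",np.round(s["wrist_force"],1))
    for i in range(n):
        print(i,q.inv().apply(st).round(4).tolist(),(rv/rr if i<rr else rv*0).round(4).tolist())
        if i<rr: q=q*R.from_rotvec(rv/rr)
E
python3 -c "
from h import *
plan((.52,-.2,.231,-.033),10,8)"
```

```text
at [ 0.249  -0.5731  0.2308] [-3.1406e+00 -1.0000e-04  4.0980e-01] t 0.1 F [ 0.2 -0.  -0.4]
0 [0.0397, -0.0234, 0.0] [-0.0001, 0.0, 0.0553]
1 [0.0384, -0.0256, 0.0] [-0.0001, 0.0, 0.0553]
2 [0.0369, -0.0277, 0.0] [-0.0001, 0.0, 0.0553]
3 [0.0353, -0.0297, -0.0] [-0.0001, 0.0, 0.0553]
4 [0.0336, -0.0316, -0.0] [-0.0001, 0.0, 0.0553]
5 [0.0318, -0.0334, -0.0] [-0.0001, 0.0, 0.0553]
6 [0.0299, -0.0351, -0.0] [-0.0001, 0.0, 0.0553]
7 [0.0279, -0.0367, -0.0] [-0.0001, 0.0, 0.0553]
8 [0.0259, -0.0382, -0.0] [-0.0, 0.0, 0.0]
9 [0.0259, -0.0382, -0.0] [-0.0, 0.0, 0.0]
```

Emit:
move_arm(
  increments=[
    {"delta_pos": [0.04,-0.023,0],"rotation": [0,0,0.0553]},
    {"delta_pos": [0.038,-0.026,0],"rotation": [0,0,0.0553]},
    {"delta_pos": [0.037,-0.028,0],"rotation": [0,0,0.0553]},
    {"delta_pos": [0.035,-0.03,0],"rotation": [0,0,0.0553]},
    {"delta_pos": [0.034,-0.032,0],"rotation": [0,0,0.0553]},
    {"delta_pos": [0.032,-0.033,0],"rotation": [0,0,0.0553]},
    {"delta_pos": [0.03,-0.035,0],"rotation": [0,0,0.0553]},
    {"delta_pos": [0.028,-0.037,0],"rotation": [0,0,0.0553]},
  ],
  grip=0,
)

```text
time_s: 1.1
position: [0.4667, -0.2725, 0.2311]
orientation: [-3.141, 0.0, -0.034]
wrist_force: [-0.6, -0.3, 0.0]
gripper_width: 0.0855
finger_force: 0.0
```

```bash
python3 -c "
from h import *
plan((.512,.235,.20,-.033),12,4)"
```

```text
at [ 0.4667 -0.2725  0.2311] [-3.1415e+00  3.0000e-04 -3.4500e-02] t 1.1 F [-0.6 -0.3  0. ]
0 [0.0023, -0.0424, 0.0026] [-0.0, 0.0001, -0.0004]
1 [0.0023, -0.0424, 0.0026] [-0.0, 0.0001, -0.0004]
2 [0.0023, -0.0424, 0.0026] [-0.0, 0.0001, -0.0004]
3 [0.0024, -0.0424, 0.0026] [-0.0, 0.0001, -0.0004]
4 [0.0024, -0.0424, 0.0026] [-0.0, 0.0, -0.0]
5 [0.0024, -0.0424, 0.0026] [-0.0, 0.0, -0.0]
6 [0.0024, -0.0424, 0.0026] [-0.0, 0.0, -0.0]
7 [0.0024, -0.0424, 0.0026] [-0.0, 0.0, -0.0]
8 [0.0024, -0.0424, 0.0026] [-0.0, 0.0, -0.0]
9 [0.0024, -0.0424, 0.0026] [-0.0, 0.0, -0.0]
10 [0.0024, -0.0424, 0.0026] [-0.0, 0.0, -0.0]
11 [0.0024, -0.0424, 0.0026] [-0.0, 0.0, -0.0]
```

Emit:
move_arm(
  increments=[
    {"delta_pos": [0.006,-0.05,0]},
    {"delta_pos": [0.006,-0.05,0]},
    {"delta_pos": [0.006,-0.05,0]},
    {"delta_pos": [0.006,-0.05,0]},
    {"delta_pos": [0.002,-0.05,0]},
    {"delta_pos": [0.002,-0.05,0]},
    {"delta_pos": [0,-0.05,0]},
    {"delta_pos": [0,-0.05,0]},
  ],
)

```text
invalid input at $.increments[0]: expected keys delta_pos, rotation
```

Emit:
move_arm(
  increments=[
    {"delta_pos": [0,-0.045,0.015]},
    {"delta_pos": [0,-0.04,0.015]},
    {"delta_pos": [0,-0.015,0]},
    {"delta_pos": [0,0,0]},
  ],
)

```text
invalid input at $.increments[0]: expected keys delta_pos, rotation
```

```bash
python3 - <<'E'
from h import *
plan((.512,.235,.20,-.033),1)
im,d,K,T=grab("top")
c=cv2.resize(im[165:255,195:275],None,fx=6.5,fy=6.5,interpolation=cv2.INTER_CUBIC)
im,d,K,T=grab("scene"); e=cv2.resize(im[140:260,195:285],None,fx=3,fy=3)
o=np.zeros((600,800,3),np.uint8);o[:585,:520]=c;o[:360,520:790]=e;cv2.imwrite("pics/c2.png",o[:,:,::-1])
E
```

```text
at [ 0.4667 -0.2725  0.2311] [-3.1415e+00  3.0000e-04 -3.4500e-02] t 1.1 F [-0.6 -0.3  0. ]
0 [0.0278, -0.5087, 0.0312] [-0.0001, 0.0003, -0.0015]
```

View pics/c2.png

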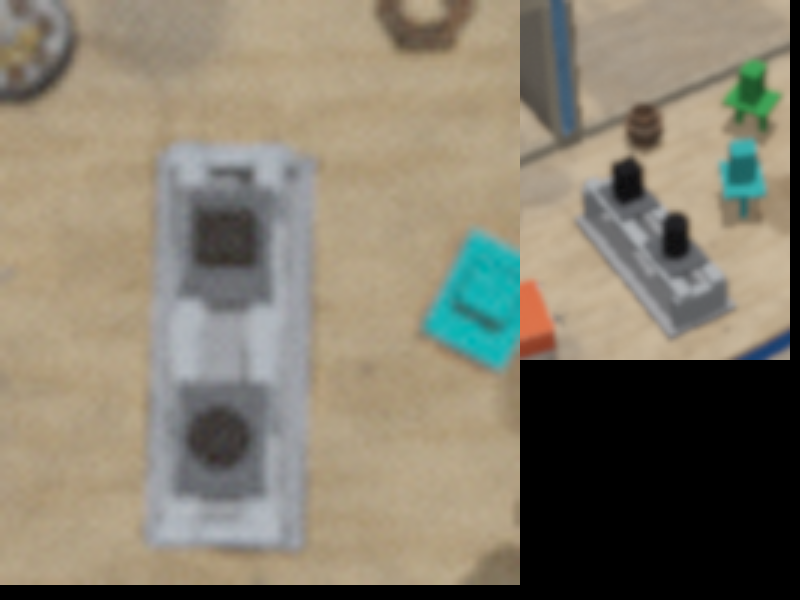

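The picture shows the stand with the arm not yet there. The square grip is far, at (225,235), and the round one near, at (218,435). Both move calls were refused because each row must include "rotation", so I'm sending them again.

Emit:
move_arm(
  increments=[
    {"delta_pos": [0.006,-0.05,0],"rotation": [0,0,0]},
    {"delta_pos": [0.006,-0.05,0],"rotation": [0,0,0]},
    {"delta_pos": [0.006,-0.05,0],"rotation": [0,0,0]},
    {"delta_pos": [0.006,-0.05,0],"rotation": [0,0,0]},
    {"delta_pos": [0.002,-0.05,0],"rotation": [0,0,0]},
    {"delta_pos": [0.002,-0.05,0],"rotation": [0,0,0]},
    {"delta_pos": [0,-0.05,0],"rotation": [0,0,0]},
    {"delta_pos": [0,-0.05,0],"rotation": [0,0,0]},
  ],
)

```text
time_s: 2.2
position: [0.507, 0.1261, 0.2312]
orientation: [3.141, 0.0, -0.033]
wrist_force: [0.2, -0.1, -0.6]
gripper_width: 0.0856
finger_force: 0.0
```

Emit:
move_arm(
  increments=[
    {"delta_pos": [0,-0.045,0.015],"rotation": [0,0,0]},
    {"delta_pos": [0,-0.04,0.015],"rotation": [0,0,0]},
    {"delta_pos": [0,-0.015,0],"rotation": [0,0,0]},
    {"delta_pos": [0,0,0],"rotation": [0,0,0]},
  ],
)

```text
time_s: 2.7
position: [0.5105, 0.225, 0.2013]
orientation: [3.141, 0.0, -0.031]
wrist_force: [-0.9, -0.3, -0.2]
gripper_width: 0.0852
finger_force: 0.0
```

```bash
python3 -c "
from h import *
plan((.512,.235,.20,-.033),1)"
```

```text
at [0.5105 0.225  0.2013] [ 3.1413  0.     -0.0314] t 2.7 F [-0.9 -0.3 -0.2]
0 [0.0012, -0.01, 0.0013] [0.0003, 0.0, 0.0016]
```

Emit:
move_arm(
  increments=[
    {"delta_pos": [0.001,-0.01,0.026],"rotation": [0,0,0]},
    {"delta_pos": [0,0,0.03],"rotation": [0,0,0]},
    {"delta_pos": [0,0,0.03],"rotation": [0,0,0]},
    {"delta_pos": [0,0,0.025],"rotation": [0,0,0]},
    {"delta_pos": [0,0,0.012],"rotation": [0,0,0]},
    {"delta_pos": [0,0,0.006],"rotation": [0,0,0]},
    {"delta_pos": [0,0,0],"rotation": [0,0,0]},
  ],
)

```text
time_s: 3.58
position: [0.512, 0.2347, 0.0727]
orientation: [-3.142, -0.001, -0.033]
wrist_force: [1.4, 0.3, -0.4]
gripper_width: 0.0855
finger_force: 0.0
```

Emit:
move_arm(
  increments=[
    {"delta_pos": [0,0,0],"rotation": [0,0,0]},
    {"delta_pos": [0,0,0],"rotation": [0,0,0]},
    {"delta_pos": [0,0,0],"rotation": [0,0,0]},
    {"delta_pos": [0,0,0],"rotation": [0,0,0]},
    {"delta_pos": [0,0,0],"rotation": [0,0,0]},
    {"delta_pos": [0,0,0],"rotation": [0,0,0]},
    {"delta_pos": [0,0,0],"rotation": [0,0,0]},
    {"delta_pos": [0,0,0],"rotation": [0,0,0]},
  ],
  grip=1,
  force=60,
)

```text
time_s: 4.58
position: [0.5118, 0.235, 0.0727]
orientation: [-3.142, -0.001, -0.032]
wrist_force: [-1.2, -0.3, 5.8]
gripper_width: 0.0294
finger_force: 59.9
```

Emit:
move_arm(
  increments=[
    {"delta_pos": [0,0,-0.01],"rotation": [0,0,0]},
    {"delta_pos": [0,0,-0.025],"rotation": [0,0,0]},
    {"delta_pos": [0,0,-0.03],"rotation": [0,0,0]},
    {"delta_pos": [0,0,-0.03],"rotation": [0,0,0]},
    {"delta_pos": [0,0,-0.03],"rotation": [0,0,0]},
    {"delta_pos": [0,0,-0.015],"rotation": [0,0,0]},
    {"delta_pos": [0,0,0],"rotation": [0,0,0]},
  ],
)

```text
time_s: 5.45
position: [0.5117, 0.235, 0.2128]
orientation: [-3.141, -0.001, -0.033]
wrist_force: [-0.4, -0.2, -2.3]
gripper_width: 0.03
finger_force: 59.3
```

```bash
python3 - <<'E'
from h import *
plan((.486,-.168,.205,-.063),9,3)
im,d,K,T=grab("scene"); cv2.imwrite("pics/c3.png",cv2.resize(im[120:280,180:300],(450,600),interpolation=cv2.INTER_CUBIC)[:,:,::-1])
E
```

```text
at [0.5117 0.235  0.2128] [-3.1412e+00 -1.2000e-03 -3.2600e-02] t 5.45 F [-0.4 -0.2 -2.3]
0 [-0.0014, 0.0448, 0.0009] [-0.0001, -0.0004, 0.0101]
1 [-0.0009, 0.0449, 0.0009] [-0.0001, -0.0004, 0.0101]
2 [-0.0005, 0.0449, 0.0009] [-0.0001, -0.0004, 0.0101]
3 [-0.0, 0.0449, 0.0009] [-0.0, -0.0, 0.0]
4 [-0.0, 0.0449, 0.0009] [-0.0, -0.0, 0.0]
5 [-0.0, 0.0449, 0.0009] [-0.0, -0.0, 0.0]
6 [-0.0, 0.0449, 0.0009] [-0.0, -0.0, 0.0]
7 [-0.0, 0.0449, 0.0009] [-0.0, -0.0, 0.0]
8 [-0.0, 0.0449, 0.0009] [-0.0, -0.0, 0.0]
```

View pics/c3.png

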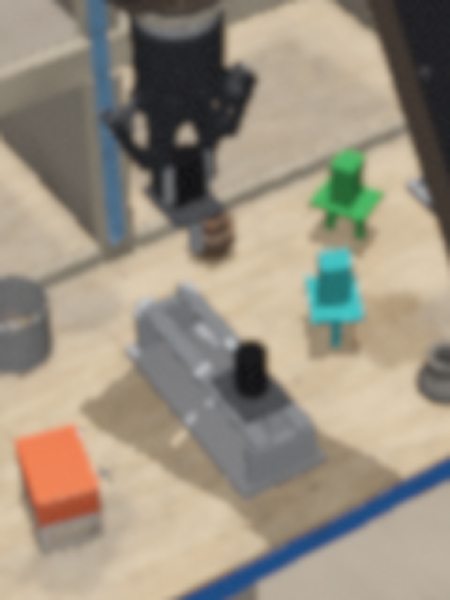

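The fork hangs upright in the gripper, with its collar at (185,205). The blade is still on the stand at (250,370). I'll carry the fork to the fixture.

Emit:
move_arm(
  increments=[
    {"delta_pos": [-0.001,0.03,0],"rotation": [0,0,0.01]},
    {"delta_pos": [-0.001,0.05,0],"rotation": [0,0,0.01]},
    {"delta_pos": [0,0.055,0],"rotation": [0,0,0.01]},
    {"delta_pos": [0,0.055,0],"rotation": [0,0,0]},
    {"delta_pos": [0,0.055,0],"rotation": [0,0,0]},
    {"delta_pos": [0,0.055,0],"rotation": [0,0,0]},
    {"delta_pos": [0,0.055,0],"rotation": [0,0,0]},
    {"delta_pos": [0,0.03,0],"rotation": [0,0,0]},
  ],
)

```text
time_s: 6.5
position: [0.4872, -0.1516, 0.2109]
orientation: [-3.141, 0.002, -0.065]
wrist_force: [0.2, 0.4, -1.7]
gripper_width: 0.0296
finger_force: 59.7
```

Emit:
move_arm(
  increments=[
    {"delta_pos": [0,0.015,0.02],"rotation": [0,0,0]},
    {"delta_pos": [0,0.004,0.03],"rotation": [0,0,0]},
    {"delta_pos": [0,0,0.02],"rotation": [0,0,0]},
    {"delta_pos": [0,0,0],"rotation": [0,0,0]},
    {"delta_pos": [0,0,0],"rotation": [0,0,0]},
  ],
)

```text
time_s: 7.12
position: [0.487, -0.1682, 0.1424]
orientation: [-3.142, 0.0, -0.062]
wrist_force: [-0.4, 1.0, -1.8]
gripper_width: 0.029
finger_force: 59.6
```

```bash
python3 - <<'E'
from h import *
plan((.486,-.168,.075,-.063),1)
c=np.zeros((600,800,3),np.uint8)
im,d,K,T=grab("scene"); c[:,:450]=cv2.resize(im[130:210,280:340],(450,600),interpolation=cv2.INTER_CUBIC)
im,d,K,T=grab("top"); c[:350,450:]=cv2.resize(im[160:230,310:380],(350,350),interpolation=cv2.INTER_CUBIC)
cv2.imwrite("pics/c4.png",c[:,:,::-1])
E
```

```text
at [ 0.487  -0.1682  0.1424] [-3.1416e+00  2.0000e-04 -6.2500e-02] t 7.125 F [-0.4  1.  -1.8]
0 [-0.001, -0.0002, 0.0674] [-0.0, 0.0002, 0.0005]
```

View pics/c4.png

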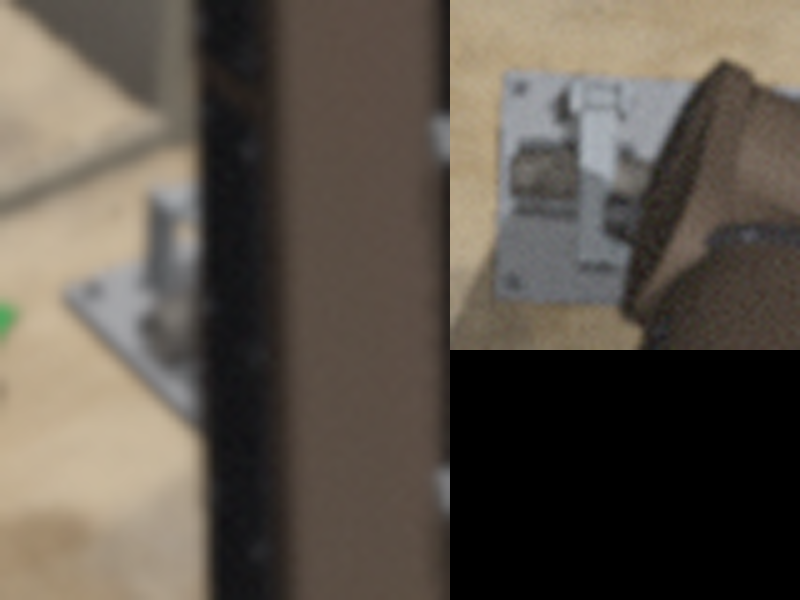

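The arm hides the fork in both views. The strap is still down, at (598,170) in the inset. I'll go down in steps and watch the force.

Emit:
move_arm(
  increments=[
    {"delta_pos": [-0.001,0,0.015],"rotation": [0,0,0]},
    {"delta_pos": [0,0,0.015],"rotation": [0,0,0]},
    {"delta_pos": [0,0,0.01],"rotation": [0,0,0]},
    {"delta_pos": [0,0,0.004],"rotation": [0,0,0]},
    {"delta_pos": [0,0,0],"rotation": [0,0,0]},
  ],
)

```text
time_s: 7.85
position: [0.4859, -0.1682, 0.098]
orientation: [-3.142, 0.0, -0.063]
wrist_force: [-0.1, -0.2, -0.5]
gripper_width: 0.0297
finger_force: 59.6
```

Emit:
move_arm(
  increments=[
    {"delta_pos": [0,0,0.006],"rotation": [0,0,0]},
    {"delta_pos": [0,0,0.006],"rotation": [0,0,0]},
    {"delta_pos": [0,0,0.006],"rotation": [0,0,0]},
    {"delta_pos": [0,0,0.005],"rotation": [0,0,0]},
    {"delta_pos": [0,0,0],"rotation": [0,0,0]},
  ],
)

```text
time_s: 8.48
position: [0.4857, -0.1682, 0.0749]
orientation: [-3.141, 0.001, -0.063]
wrist_force: [0.4, 0.3, -1.6]
gripper_width: 0.0294
finger_force: 59.6
```

Emit:
move_arm(
  increments=[
    {"delta_pos": [0,0.005,0],"rotation": [0,0,0]},
    {"delta_pos": [0,0.005,0],"rotation": [0,0,0]},
    {"delta_pos": [0,0.004,0],"rotation": [0,0,0]},
    {"delta_pos": [0,0.004,0],"rotation": [0,0,0]},
    {"delta_pos": [0,0,0],"rotation": [0,0,0]},
    {"delta_pos": [0,0,0],"rotation": [0,0,0]},
  ],
)

```text
time_s: 9.22
position: [0.4847, -0.1862, 0.0753]
orientation: [3.141, -0.0, -0.063]
wrist_force: [0.7, 0.3, -2.0]
gripper_width: 0.0296
finger_force: 59.8
```

Emit:
move_arm(
  increments=[
    {"delta_pos": [0,0.003,0],"rotation": [0,0,0]},
    {"delta_pos": [0,0.003,0],"rotation": [0,0,0]},
    {"delta_pos": [0,0.001,0],"rotation": [0,0,0]},
    {"delta_pos": [0,0,0],"rotation": [0,0,0]},
    {"delta_pos": [0,0,0],"rotation": [0,0,0]},
  ],
)

```text
time_s: 9.85
position: [0.4843, -0.1932, 0.0753]
orientation: [3.141, -0.0, -0.063]
wrist_force: [0.3, 2.8, 0.4]
gripper_width: 0.0297
finger_force: 59.9
```

Emit:
move_arm(
  increments=[
    {"delta_pos": [0,0.002,0],"rotation": [0,0,0]},
    {"delta_pos": [0,0.002,0],"rotation": [0,0,0]},
    {"delta_pos": [0,0,0],"rotation": [0,0,0]},
    {"delta_pos": [0,0,0],"rotation": [0,0,0]},
  ],
)

```text
time_s: 10.35
position: [0.484, -0.1972, 0.0753]
orientation: [3.142, -0.0, -0.063]
wrist_force: [0.2, 3.1, 0.0]
gripper_width: 0.0294
finger_force: 59.9
```

```bash
python3 - <<'E'
from h import *
for i in range(3):
    im,d,K,T=grab("top"); print(env.get_state()["wrist_force"].round(1))
P=cloud(d,K,T); Q=P[195:210:2,332:346:2,2]*1000; print(Q.astype(int))
E
```

```text
[0.5 3.7 1.3]
[-0.2  3.   0.4]
[0.1 3.5 0. ]
[[ 42  43  48  96 104 104  97]
 [ 40  39  41 107 103 101 100]
 [ 32  33  35 111 108 109 114]
 [ 13  20  16 114 114 115 120]
 [  3  13  15 120 122 123 121]
 [  6  10   6   4 114 119  10]
 [718 713  12  13 108 110  60]
 [724 725 719 710 101  54  58]]
```

The strap is up, at about 0.12 m. I'll back off the flange and lift.

Emit:
move_arm(
  increments=[
    {"delta_pos": [0,-0.004,0],"rotation": [0,0,0]},
    {"delta_pos": [0,-0.006,0],"rotation": [0,0,0]},
    {"delta_pos": [0,-0.006,0],"rotation": [0,0,0]},
    {"delta_pos": [0,-0.003,0],"rotation": [0,0,0]},
    {"delta_pos": [0,0,0],"rotation": [0,0,0]},
    {"delta_pos": [0,0,-0.01],"rotation": [0,0,0]},
    {"delta_pos": [0,0,-0.02],"rotation": [0,0,0]},
    {"delta_pos": [0,0,-0.025],"rotation": [0,0,0]},
  ],
)

```text
time_s: 11.5
position: [0.4851, -0.1783, 0.1311]
orientation: [-3.141, 0.001, -0.063]
wrist_force: [-0.2, 0.0, -1.9]
gripper_width: 0.0295
finger_force: 60.4
```

Emit:
move_arm(
  increments=[
    {"delta_pos": [0,0,-0.03],"rotation": [0,0,0]},
    {"delta_pos": [0,0,-0.03],"rotation": [0,0,0]},
    {"delta_pos": [0,0,-0.03],"rotation": [0,0,0]},
    {"delta_pos": [0,0,-0.03],"rotation": [0,0,0]},
    {"delta_pos": [0,0,0],"rotation": [0,0,0]},
    {"delta_pos": [0,0,0],"rotation": [0,0,0]},
  ],
)

```text
time_s: 12.25
position: [0.4848, -0.1781, 0.2498]
orientation: [-3.141, 0.001, -0.063]
wrist_force: [-0.5, -0.4, -1.5]
gripper_width: 0.0294
finger_force: 60.6
```

```bash
python3 - <<'E'
from h import *
plan((.512,.235,.23,-.033),9,3)
im,d,K,T=grab("top")
P=cloud(d,K,T); Q=P[195:210:2,332:346:2,2]*1000; print(Q.astype(int))
E
```

```text
at [ 0.4848 -0.1781  0.2498] [-3.1414e+00  8.0000e-04 -6.2700e-02] t 12.25 F [-0.5 -0.4 -1.5]
0 [0.0001, -0.046, 0.0022] [-0.0001, 0.0003, -0.0099]
1 [0.0006, -0.046, 0.0022] [-0.0001, 0.0003, -0.0099]
2 [0.0011, -0.046, 0.0022] [-0.0001, 0.0003, -0.0099]
3 [0.0015, -0.046, 0.0022] [-0.0, 0.0, -0.0]
4 [0.0015, -0.046, 0.0022] [-0.0, 0.0, -0.0]
5 [0.0015, -0.046, 0.0022] [-0.0, 0.0, -0.0]
6 [0.0015, -0.046, 0.0022] [-0.0, 0.0, -0.0]
7 [0.0015, -0.046, 0.0022] [-0.0, 0.0, -0.0]
8 [0.0015, -0.046, 0.0022] [-0.0, 0.0, -0.0]
[[ 41  34  42  99 105 104  96]
 [ 36  41  42 109 107 104 107]
 [ 29  35  30 116 110 103 110]
 [ 23  22  21 112 118 122 119]
 [  5   7  15 125 123 122 120]
 [  7   9   9  10 113 116  16]
 [ 17  13  18  10 109 111  54]
 [ 17  10  49  44 110  62  57]]
```

The strap stays up. The foot of the fork is now at about 0.197 m, above the strap, so I'll carry it back.

Emit:
move_arm(
  increments=[
    {"delta_pos": [0,-0.03,0],"rotation": [0,0,-0.01]},
    {"delta_pos": [0.001,-0.05,0],"rotation": [0,0,-0.01]},
    {"delta_pos": [0.001,-0.055,0],"rotation": [0,0,-0.01]},
    {"delta_pos": [0.002,-0.055,0],"rotation": [0,0,0]},
    {"delta_pos": [0.002,-0.055,0],"rotation": [0,0,0]},
    {"delta_pos": [0.002,-0.055,0],"rotation": [0,0,0]},
    {"delta_pos": [0.002,-0.055,0],"rotation": [0,0,0]},
    {"delta_pos": [0.002,-0.04,0],"rotation": [0,0,0]},
  ],
)

```text
time_s: 13.3
position: [0.512, 0.2182, 0.249]
orientation: [3.141, 0.002, -0.031]
wrist_force: [0.0, -0.6, -0.9]
gripper_width: 0.03
finger_force: 60.4
```

Emit:
move_arm(
  increments=[
    {"delta_pos": [0,-0.015,0.02],"rotation": [0,0,0]},
    {"delta_pos": [0,-0.004,0.03],"rotation": [0,0,0]},
    {"delta_pos": [0,0,0.02],"rotation": [0,0,0]},
    {"delta_pos": [0,0,0],"rotation": [0,0,0]},
    {"delta_pos": [0,0,0],"rotation": [0,0,0]},
  ],
)

```text
time_s: 13.92
position: [0.5133, 0.235, 0.1805]
orientation: [3.142, 0.0, -0.033]
wrist_force: [0.3, 0.0, -1.8]
gripper_width: 0.0293
finger_force: 60.4
```

```bash
python3 - <<'E'
from h import *
plan((.512,.235,.0727,-.033),1)
im,d,K,T=grab("scene"); cv2.imwrite("pics/c5.png",cv2.resize(im[120:280,180:340],(600,600),interpolation=cv2.INTER_CUBIC)[:,:,::-1])
E
```

```text
at [0.5133 0.235  0.1805] [ 3.1415  0.     -0.0327] t 13.925 F [ 0.3  0.  -1.8]
0 [-0.0013, 0.0001, 0.1078] [0.0001, 0.0, 0.0003]
```

View pics/c5.png

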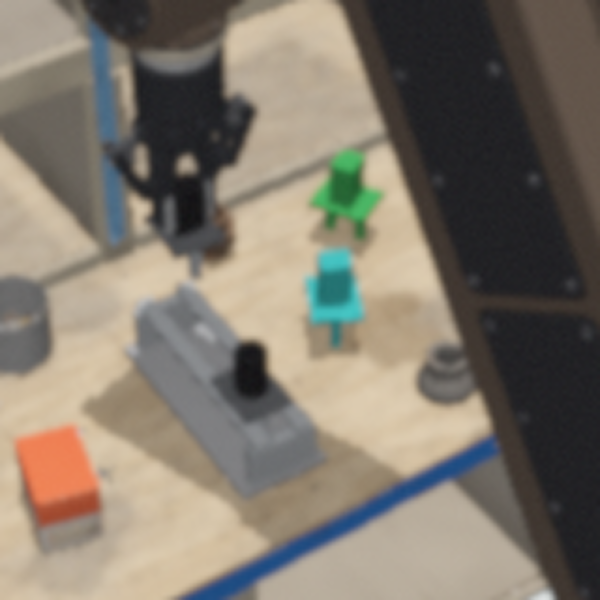

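The fork is upright above its slot: collar at (190,235), stand's far end at (180,295). Nothing else has moved. I'll lower it.

Emit:
move_arm(
  increments=[
    {"delta_pos": [-0.001,0,0.015],"rotation": [0,0,0]},
    {"delta_pos": [0,0,0.02],"rotation": [0,0,0]},
    {"delta_pos": [0,0,0.02],"rotation": [0,0,0]},
    {"delta_pos": [0,0,0.015],"rotation": [0,0,0]},
    {"delta_pos": [0,0,0.005],"rotation": [0,0,0]},
    {"delta_pos": [0,0,0],"rotation": [0,0,0]},
  ],
)

```text
time_s: 14.72
position: [0.5122, 0.2351, 0.1052]
orientation: [3.141, 0.0, -0.033]
wrist_force: [-0.0, 0.1, -0.9]
gripper_width: 0.0292
finger_force: 60.4
```

Emit:
move_arm(
  increments=[
    {"delta_pos": [0,0,0.01],"rotation": [0,0,0]},
    {"delta_pos": [0,0,0.01],"rotation": [0,0,0]},
    {"delta_pos": [0,0,0.007],"rotation": [0,0,0]},
    {"delta_pos": [0,0,0.003],"rotation": [0,0,0]},
    {"delta_pos": [0,0,0],"rotation": [0,0,0]},
    {"delta_pos": [0,0,0],"rotation": [0,0,0]},
  ],
)

```text
time_s: 15.48
position: [0.5123, 0.2351, 0.0755]
orientation: [-3.142, -0.0, -0.033]
wrist_force: [0.0, 0.0, -1.4]
gripper_width: 0.0291
finger_force: 60.4
```

Emit:
move_arm(
  increments=[
    {"delta_pos": [0,0,0.001],"rotation": [0,0,0]},
    {"delta_pos": [0,0,0.001],"rotation": [0,0,0]},
    {"delta_pos": [0,0,0.001],"rotation": [0,0,0]},
    {"delta_pos": [0,0,0],"rotation": [0,0,0]},
  ],
)

```text
time_s: 15.98
position: [0.5122, 0.2351, 0.0727]
orientation: [-3.142, -0.0, -0.033]
wrist_force: [-1.3, -0.6, 5.0]
gripper_width: 0.0296
finger_force: 61.3
```

The collar is seated, with a contact force of +5 N at the height it was picked from. I'll open the gripper and go up.

Emit:
move_arm(
  increments=[
    {"delta_pos": [0,0,0],"rotation": [0,0,0]},
    {"delta_pos": [0,0,0],"rotation": [0,0,0]},
    {"delta_pos": [0,0,0],"rotation": [0,0,0]},
    {"delta_pos": [0,0,0],"rotation": [0,0,0]},
    {"delta_pos": [0,0,0],"rotation": [0,0,0]},
    {"delta_pos": [0,0,0],"rotation": [0,0,0]},
    {"delta_pos": [0,0,0],"rotation": [0,0,0]},
    {"delta_pos": [0,0,0],"rotation": [0,0,0]},
  ],
  grip=0,
)

```text
time_s: 16.98
position: [0.5122, 0.2351, 0.0723]
orientation: [3.141, -0.0, -0.033]
wrist_force: [0.3, -0.1, -0.8]
gripper_width: 0.0853
finger_force: 0.0
```

Emit:
move_arm(
  increments=[
    {"delta_pos": [0,0,-0.01],"rotation": [0,0,0]},
    {"delta_pos": [0,0,-0.025],"rotation": [0,0,0]},
    {"delta_pos": [0,0,-0.03],"rotation": [0,0,0]},
    {"delta_pos": [0,0,-0.03],"rotation": [0,0,0]},
    {"delta_pos": [0,0,-0.03],"rotation": [0,0,0]},
    {"delta_pos": [0,0,-0.03],"rotation": [0,0,0]},
    {"delta_pos": [0,0,0],"rotation": [0,0,0]},
    {"delta_pos": [0,0,0],"rotation": [0,0,0]},
  ],
)

```text
time_s: 17.98
position: [0.5118, 0.235, 0.2271]
orientation: [3.141, 0.0, -0.033]
wrist_force: [-0.7, -0.2, -0.2]
gripper_width: 0.0851
finger_force: 0.0
```

```bash
python3 - <<'E'
from h import *
c=np.zeros((600,800,3),np.uint8)
im,d,K,T=grab("scene"); c[:,:450]=cv2.resize(im[140:260,195:285],(450,600),interpolation=cv2.INTER_CUBIC)
im,d,K,T=grab("top"); c[:350,450:]=cv2.resize(im[160:230,310:380],(350,350),interpolation=cv2.INTER_CUBIC)
cv2.imwrite("pics/c6.png",c[:,:,::-1])
E
```

```text
(no output)
```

View pics/c6.png

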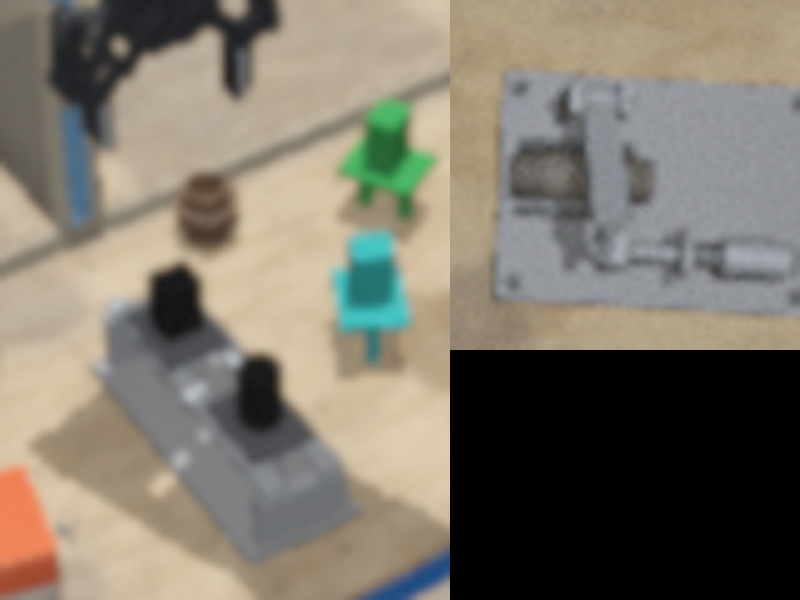

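The fork hangs upright in its place at (175,300), the blade is untouched at (260,395), the strap is up at (605,160) in the inset, and the gripper is clear. I'm handing the job in.

```bash
python3 -c "
from workcell import env
print(env.finish_job())"
```

```text
the job is handed in; nothing more can be done
None
```

The job is handed in, at about 18 s on the robot's clock: the fork pushed the bar back, the strap let go and stayed up, the fork hangs upright in its own place on the stand, and the blade tool was not touched.

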